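# Close up a scanner magazine: row home, keeper across

### The arm

A 7-joint arm with a two-finger parallel gripper is mounted at the origin on the work surface. World frame = base frame: x ahead of the robot, y to its left, z up, the work surface at z = 0. Lengths are in m, angles in rad, forces in N, time in s.
With the tool pointing down it reaches from about 0.425 to 0.825 m from the base axis. Payload 3.6 kg.
Tool frame: the origin (TCP) lies between the finger pads; the fingertips stand 22 mm ahead of it and the grasp point (between the pads) lies 3 mm ahead of it; z points along the fingers, y is the direction in which the jaws open and shut (so a half turn about z gives the same grasp; the last joint's range is limited). The gripper opens to 85 mm and grips with 20 to 120 N. Pads are 22 mm wide; open, the fingers measure 114 mm over their backs; the gripper's body (76 mm by 85 mm) begins 54 mm behind the grasp point. The pads swing forward as they close: fully open they stand 13 mm farther back than shut.
Start: joints at [1.258, 0.615, -0.013, 1.423, 0.008, 1.103, -0.04], TCP at [0.183, -0.624, 0.253] pointing down, gripper open.
Joint ranges: [-3.12, 3.12], [-0.3, 2.06], [-1.34, 1.32], [0.26, 2.42], [-1.36, 4.5], [0.01, 1.98], [-2.84, 2.84]. Speed limits (rad/s): [2.79, 2.79, 3.14, 3.14, 3.14, 3.14, 3.14].

### API

Orientations are given as a rotation vector (axis times angle).
In Python, from bench import sensors, viewer, bot, nets gives the robot as it stands.
- The arm moves only by the tool move_arm, never from a script. Its argument "motion" is a list of rows, each an object of numbers: "claw": the opening, from 0 (shut) to 1 (fully open); "dx", "dy", "dz": the shift along the tool's x, y, z in units of 25 mm (1.0 is 25 mm); "ax", "ay", "az": the turn, a rotation vector about the tool's x, y, z in rad. In form: [{"claw": .., "dx": .., "dy": .., "dz": .., "ax": .., "ay": .., "az": ..}, ...]. A call has exactly 10 rows; each row shifts and turns the pose as measured when the row begins, along the tool's axes as they then stand; what a row does not reach is not made up. A row lasts 1/8 s, in which the tool goes at most 62.5 mm and 10.7 degrees, less where a joint would pass 70% of its speed; a pose out of reach is approached as far as the arm can. A call is refused whole if a number of a shift passes 1 or a number of a turn 0.188, either way. A call with a gripper value outside its range is refused whole. The fingers move at their own pace and stop on an object; "squeeze" is the grip in N (left out, the last holds). Time passes only in rows, so rows that do not move let the fingers close, or fill a call up. It gives the time, the measured TCP pose, the force and the opening at its end, in the units of the state.
- sensors.state(): the state, without advancing time (a new reading comes with each control period).
- viewer.snapshot(name): name is "side" or "top"; returns a dict with "image" (384x512x3 uint8, red, green, blue), "fx", "fy", "cx", "cy" (pixels), "rvec" (rotation vector, rad) and "tvec" (3), from world to camera coordinates, as OpenCV has them. Camera axes: x right, y down, z forward; pixel columns grow to the right and rows downward; lengths in m; the calibration is good to about 2 mm. A picture is of the moment at which its call begins. There is no depth.
- bot.sign_off(): hands the job in, once; it reports no verdict.
Trained networks look in a picture, given as the dict that the camera call returned (one of the last four; its "shot" number tells which), for a name from the list of things; names that differ only in an ending like _2 or _b are one class to them, and where a whole thing is asked for, a point or a joint stands for the part that bears it (a point fixed in the world has none). Each returns a list of dicts, best first, with "score" (0 to 1); they miss things now and then, are a little off and sometimes report something else, mostly with a low value. They report only what shows in the picture. A call takes as long as a camera call. They do not tell look-alikes from the thing itself.
- nets.find_in(picture, thing): "uv" ([column, row] in pixels, amid what is visible of it).
- nets.trace(picture, thing): "region" (384x512 bool, what is visible of it) and "uv" ([column, row] in pixels, amid what is visible of it).
- nets.landmark_of(picture, thing): "uv" ([column, row] in pixels: a listed point, or the origin of a listed thing).
The state is a dict: "clock": time; "joints": joint angles; "joint_vel": joint speeds; "effort": joint torques, N m; "ee_pos": TCP position; "ee_rot": TCP orientation; "ft_force": force on the tool from outside, world axes, zero at the start; "torque": the same for the moment, N m; "finger_gap": finger opening in m.
Only numpy, scipy, OpenCV 4.12 (cv2) and the standard library are available. Lean on these libraries where they do the work, as an engineer would, in place of code of your own. Each camera call takes 0.05 s, during which the arm holds its last target.

### The job

Get the scanner magazine ready to be carried: with the fingertips on the rear edge of the last carrier only, gently push the whole row of four carriers along the rail as one train until it is fully home against the end stop, then swing the keeper bar fully shut across the rail behind the row. Push only, do not take hold of, lift or tip anything, do not touch the three carriers in front or their casts, and leave everything else on the bench where it is.

Things in the scene. Friction and masses are not known exactly. Their poses are not given: they have to be found in the camera images.
- magazine: Aluminium tray fixed on the bench, 110 mm wide (x), 476 mm long (y). Origin: centre of its underside, at bench level; the lane runs along its y, end stop at +y. Deck 18 mm above the bench. Guide strips, inner faces at x = +-37.5 mm, stand 6 mm above the deck, 1.5 mm play each side of the carriers. Lane open at -y; deck ends at y = -238 mm. Keeper pivot at x = 60, y = -56 mm, on a lug.
- stop_face (a point): Foot of the end stop's face, on the deck (18 mm above the bench), mid-lane, at y = 210 mm in the magazine frame; axes as the magazine's. The stop is a fixed block 96 mm wide rising 28 mm above the deck. A low carrying bow lies beyond it.
- carrier1: First scan carrier from the end stop: dark plate 72 (x, across) x 64 (y, along the lane) x 16 mm, a 56 mm D-shaped stone cast (upper jaw) fixed in its middle, top 43 mm above the plate's underside; 0.12 to 0.24 kg. Origin: centre of the underside, +y to the stop. Home at y = 178 mm in the magazine frame.
- carrier2: Second scan carrier from the end stop: dark plate 72 (x, across) x 64 (y, along the lane) x 16 mm, a 56 mm D-shaped stone cast (lower jaw) fixed in its middle, top 43 mm above the plate's underside; 0.12 to 0.24 kg. Origin: centre of the underside, +y to the stop. Home at y = 114 mm in the magazine frame.
- carrier3: Third scan carrier from the end stop: dark plate 72 (x, across) x 64 (y, along the lane) x 16 mm, a 56 mm D-shaped stone cast (part of a jaw) fixed in its middle, top 43 mm above the plate's underside; 0.12 to 0.24 kg. Origin: centre of the underside, +y to the stop. Home at y = 50 mm in the magazine frame.
- carrier4: Last scan carrier from the end stop: dark plate 72 (x, across) x 64 (y, along the lane) x 16 mm, a 56 mm D-shaped stone cast (upper jaw) fixed in its middle, top 43 mm above the plate's underside; 0.12 to 0.24 kg. Origin: centre of the underside, +y to the stop. Home at y = -14 mm in the magazine frame. Push this one on its rear (-y) face, 18 to 34 mm above the bench. The row starts touching, 60 to 132 mm short of home, and takes 2 to 6 N to push.
- keeper (a joint): Angle of the keeper, a steel bar 12 mm wide, 12 mm high, 25.5 to 37.5 mm above the bench, reaching 82 mm from its upright pivot. 0 = shut: bar along the magazine's -x across the lane, 4 mm behind the homed row. At angle t it points along (-cos t, -sin t) in the magazine's x, y. Hard stops at 0 and 2.3; stays where left (about 1 N at the tab). Starts open beside the lane, 1.6 to 2.1.
- keeper_tab (a point): On the keeper's rear face (towards the tail, -y, when shut), at the foot of its upturned thumb tab, 71 mm from the pivot, 6 mm behind the bar's middle line, 40 mm above the bench. Tab 22 mm along the bar, 4 mm thick, top 60 mm above the bench. Axes turn with the bar: +x to the pivot, -y out of the rear face, the face to push; shut, as the magazine's.
- spare_carrier: Bystander: an empty carrier plate on the bench, 72 x 64 x 16 mm, near the -x side of the magazine. Leave alone.
- loose_cast: Bystander: a D-shaped stone cast 56 x 56 mm, 27 mm high, on the bench beyond the +x side of the magazine. Leave alone.
- wax_knife: Bystander: a wax knife about 195 mm long lying on the bench beyond the +x side of the magazine. Leave alone.
- brush: Bystander: a stiff brush 150 mm long lying on the bench. Leave alone.
- sealer_jar: Bystander: a jar 48 mm wide, 55 mm high. Leave alone.
- mixing_bowl: Bystander: a green rubber mixing bowl 104 mm wide, 62 mm high. Leave alone.
- articulator: Bystander: an articulator with two casts, about 95 x 100 mm, 126 mm high. Leave alone.
Things that resemble listed ones, but are neither listed nor needed, are in the scene too. Leave any purple look-alike of the carrier4 alone.

How it is judged:
On the way, in this order (a step that is already met when the one before it is completed fails the run):
1. the row is home against the stop, each carrier within 3 mm, the keeper still open (y of carrier1 in the frame of magazine above 0.175 m and y of carrier2 in the frame of magazine above 0.111 m and y of carrier3 in the frame of magazine above 0.047 m and y of carrier4 in the frame of magazine above -0.017 m and value of joint keeper above 0.4 rad), for 0.2 s.
2. the keeper is shut behind the row (y of carrier1 in the frame of magazine above 0.175 m and y of carrier2 in the frame of magazine above 0.111 m and y of carrier3 in the frame of magazine above 0.047 m and y of carrier4 in the frame of magazine above -0.017 m and value of joint keeper below 0.08 rad), for 0.2 s.
At the end, for the whole second after the job is handed in: All four carriers lie flat on the deck at rest, each within 3 mm of its home place in the row against the end stop, and the keeper stands within 0.08 rad of shut (all of step 2 and z of each of carrier1, carrier2, carrier3, carrier4 in the frame of magazine below 0.02 m and linear speed of each of carrier1, carrier2, carrier3, carrier4 below 0.01 m/s); the robot touches nothing.
It fails at once if a carrier is lifted 10 mm off the deck or tipped by more than 0.2 rad (z of any of carrier1, carrier2, carrier3, carrier4 in the frame of magazine above 0.028 m or angle between any of carrier1, carrier2, carrier3, carrier4's own z axis and vertical above 0.2 rad).
It fails at once if one of the three front carriers is touched (over 1 N) (contact force between any of the fingers, the arm and carrier1 above 1 N or contact force between any of the fingers, the arm and carrier2 above 1 N or contact force between any of the fingers, the arm and carrier3 above 1 N).
It fails at once if the last carrier or the keeper is taken hold of or pressed from above instead of pushed from behind ((y of the grasp point in the frame of carrier4 between -0.03 and 0.05 m and contact force between the fingers and carrier4 above 0.5 N) or (y of the grasp point in the frame of keeper_tab between -0.003 and 0.014 m and contact force between the fingers and keeper above 0.5 N)).
It fails at once if the row is rammed: more than 45 N on the last carrier (contact force between the fingers and carrier4 above 45 N).
It fails at once if a bystander is moved by more than 15 mm (distance of any of spare_carrier, loose_cast, wax_knife, brush, sealer_jar, mixing_bowl, articulator from where it was at the start of the episode above 0.015 m).
It also fails if it takes over 54 s, if anything falls off the work surface, if the arm or the gripper's body presses on something with over 40 N, if the wrist force passes 120 N, or if a joint passes its speed limit or range.

## Working session

There is one attempt and no reset: what is moved stays moved. The work goes in short steps, Python scripts to look and compute and a tool call to move; the robot and the scene stay as the last step left them, time stands still between calls to the robot, and variables do not carry over. Pictures are saved under pics/ and viewed, and the job is handed in when it is done.

Besides the shell and the picture viewer there is one more tool, called after ">>>" by a JSON object that holds its "op" and its "data". move_arm: Moves the arm, as the interface text tells. Its arguments: {"type":"object","properties":{"motion":{"type":"array"},"squeeze":{"type":"number"}},"required":["motion"]}

```bash
mkdir -p pics; ls; python3 - <<'E'
from bench import sensors, viewer, bot, nets
import cv2, pickle
print(sensors.state())
for n in ("side","top"):
    s=viewer.snapshot(n); pickle.dump(s,open(f"pics/{n}0.pkl","wb"))
    cv2.imwrite(f"pics/{n}0.png",s["image"][:,:,::-1])
    print(n,s["fx"],s["fy"],s["cx"],s["cy"],s["rvec"],s["tvec"])
    for t in ["magazine","stop_face","carrier1","carrier2","carrier3","carrier4","keeper","keeper_tab"]:
        print(t,[(round(d["score"],2),[round(float(x),1) for x in d["uv"]]) for d in nets.landmark_of(s,t)])
E
```

```text
pics
{'clock': 0.0, 'joints': array([ 1.25854596,  0.61595574, -0.01264068,  1.4249199 ,  0.00810539,
        1.10336509, -0.04041706]), 'joint_vel': array([-0.00025425, -0.00087445,  0.00031318, -0.00082194,  0.00028514,
       -0.00055154,  0.0001018 ]), 'effort': array([ 3.86546253e-04, -4.69206691e+01,  2.58795535e-01, -1.71029216e+01,
        9.79914854e-03,  9.44385101e-03, -1.22730165e-05]), 'ee_pos': array([ 0.1830417 , -0.62295771,  0.25210732]), 'ee_rot': array([-3.10702474e+00, -4.47076227e-01,  6.24987423e-04]), 'ft_force': array([-0.16202207, -0.44312234, -0.63890729]), 'torque': array([-0.02092981, -0.00818035, -0.03295462]), 'finger_gap': 0.08562076877772652}
side 472.04832922548405 472.04832922548405 255.89739622768502 188.3137607178428 [ 0.81551229 -2.40712824  1.2350462 ] [0.41225854 0.24781259 1.18225125]
magazine [(0.86, [246.7, 207.4])]
stop_face [(0.69, [198.8, 241.7])]
carrier1 [(0.97, [326.8, 192.8]), (0.87, [212.9, 180.3]), (0.85, [247.8, 200.8]), (0.77, [245.8, 165.6]), (0.73, [261.6, 195.5]), (0.64, [303.0, 213.1]), (0.56, [233.6, 213.7]), (0.55, [271.9, 185.6])]
carrier2 [(0.97, [326.8, 192.8]), (0.87, [212.9, 180.3]), (0.85, [247.8, 200.8]), (0.77, [245.8, 165.6]), (0.73, [261.6, 195.5]), (0.64, [303.0, 213.1]), (0.56, [233.6, 213.7]), (0.55, [271.9, 185.6])]
carrier3 [(0.97, [326.8, 192.8]), (0.87, [212.9, 180.3]), (0.85, [247.8, 200.8]), (0.77, [245.8, 165.6]), (0.73, [261.6, 195.5]), (0.64, [303.0, 213.1]), (0.56, [233.6, 213.7]), (0.55, [271.9, 185.6])]
carrier4 [(0.97, [326.8, 192.8]), (0.87, [212.9, 180.3]), (0.85, [247.8, 200.8]), (0.77, [245.8, 165.6]), (0.73, [261.6, 195.5]), (0.64, [303.0, 213.1]), (0.56, [233.6, 213.7]), (0.55, [271.9, 185.6])]Traceback (most recent call last):
  File "<stdin>", line 9, in <module>
ValueError: it knows: articulator, brush, carrier, keeper_tab, loose_cast, magazine, mixing_bowl, sealer_jar, spare_carrier, stop_face, wax_knife
```

```bash
python3 - <<'E'
from bench import sensors, viewer, bot, nets
import cv2, pickle
for n in ("side","top"):
    s=viewer.snapshot(n); pickle.dump(s,open(f"pics/{n}1.pkl","wb"))
    cv2.imwrite(f"pics/{n}1.png",cv2.resize(s["image"][:,:,::-1],(800,600),interpolation=cv2.INTER_CUBIC))
    print(n,s["fx"],s["fy"],s["cx"],s["cy"],s["rvec"],s["tvec"])
    for t in ["magazine","stop_face","carrier","keeper_tab","spare_carrier","loose_cast","wax_knife","brush","sealer_jar","mixing_bowl","articulator"]:
        print(t,[(round(d["score"],2),[round(float(x),1) for x in d["uv"]]) for d in nets.landmark_of(s,t)])
E
```

```text
side 472.04832922548405 472.04832922548405 255.89739622768502 188.3137607178428 [ 0.81551229 -2.40712824  1.2350462 ] [0.41225854 0.24781259 1.18225125]
magazine [(0.73, [251.8, 170.5]), (0.63, [247.4, 208.0])]
stop_face [(0.85, [201.2, 241.3]), (0.75, [261.1, 197.2])]
carrier [(0.96, [233.3, 218.4]), (0.88, [211.9, 179.6]), (0.86, [245.8, 163.9]), (0.79, [327.8, 194.6]), (0.74, [262.5, 197.0]), (0.7, [303.7, 214.3]), (0.58, [248.4, 200.3]), (0.54, [271.1, 184.9])]
keeper_tab []
spare_carrier [(0.59, [265.9, 241.0])]
loose_cast [(0.65, [209.1, 205.9])]
wax_knife [(0.73, [166.6, 234.1])]
brush [(0.7, [265.8, 240.7]), (0.59, [183.7, 329.9])]
sealer_jar [(0.66, [365.1, 162.4])]
mixing_bowl [(0.79, [289.3, 141.7]), (0.4, [247.4, 201.6])]
articulator [(0.84, [339.5, 139.0])]
top 380.01366731198686 380.01366731198686 257.9878588581859 190.64121136272828 [ 2.18203026 -2.20752581  0.08337431] [-0.02919332  0.53555243  1.3087133 ]
magazine [(0.88, [245.1, 187.7])]
stop_face [(0.87, [187.1, 188.1]), (0.66, [177.3, 153.6])]
carrier [(0.84, [269.3, 226.0]), (0.83, [263.7, 189.2]), (0.73, [284.1, 190.0]), (0.71, [258.6, 134.6]), (0.64, [246.1, 189.4]), (0.6, [301.3, 140.7]), (0.59, [228.9, 183.9]), (0.56, [312.6, 229.5])]
keeper_tab [(0.58, [284.4, 160.1])]
spare_carrier [(0.9, [218.7, 222.3])]
loose_cast [(0.51, [228.2, 154.2])]
wax_knife [(0.47, [177.2, 154.2])]
brush [(0.72, [118.5, 233.9]), (0.53, [373.5, 231.8])]
sealer_jar [(0.45, [375.1, 235.5])]
mixing_bowl [(0.64, [361.8, 144.2])]
articulator [(0.73, [400.6, 187.8])]
```

View pics/side1.png

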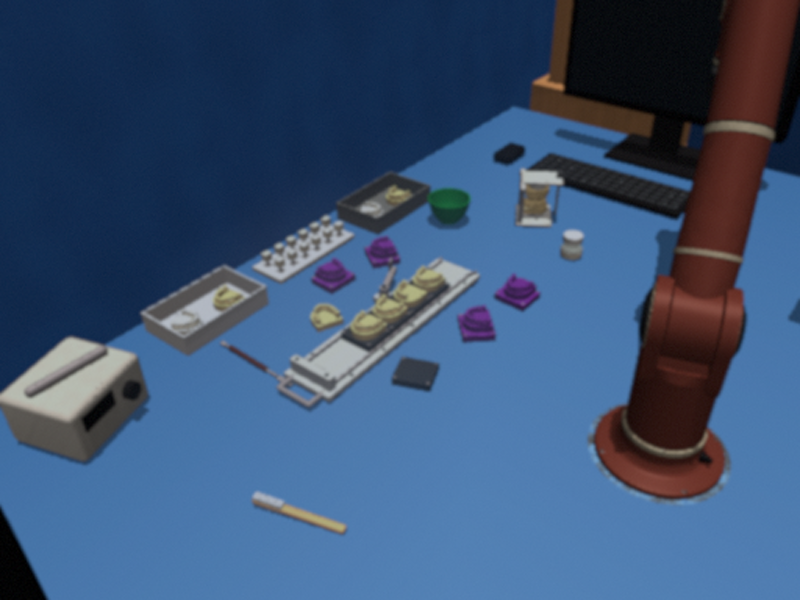

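View pics/top1.png

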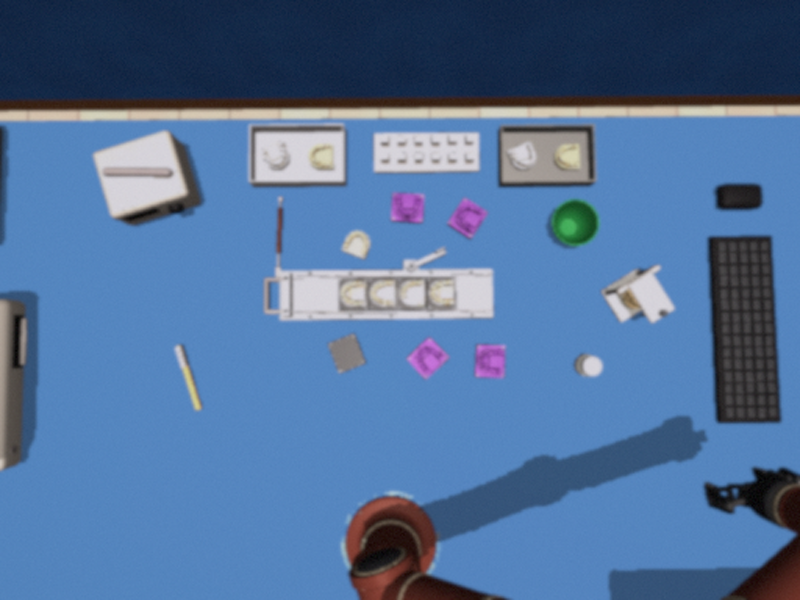

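The top view shows the tray at (380,294) in the 800-pixel picture, with the end stop on the left (world +y) and the keeper open on the far side at (425,260). The carrier4 candidates are the last tray carrier at (441,293) and purple look-alikes at (407,208), (468,216), (428,358) and (490,361). The dark one in the lane furthest from the stop fits the description. I'll check it in a close crop.

```bash
cat > h.py <<'E'
import numpy as np, cv2
def proj(s,P):
    K=np.array([[s["fx"],0,s["cx"]],[0,s["fy"],s["cy"]],[0,0,1]])
    return cv2.projectPoints(np.asarray(P,float).reshape(-1,3),np.array(s["rvec"]),np.array(s["tvec"]),K,None)[0].reshape(-1,2)
def unproj(s,uv,z):
    R=cv2.Rodrigues(np.array(s["rvec"]))[0];t=np.array(s["tvec"]);c=-R.T@t
    d=R.T@np.array([(uv[0]-s["cx"])/s["fx"],(uv[1]-s["cy"])/s["fy"],1])
    return c+d*(z-c[2])/d[2]
def crop(s,u0,v0,u1,v1,k,name):
    im=s["image"][v0:v1,u0:u1,::-1]
    cv2.imwrite(name,cv2.resize(im,None,fx=k,fy=k,interpolation=cv2.INTER_CUBIC))
E
python3 - <<'E'
import pickle; from h import *
t=pickle.load(open("pics/top1.pkl","rb")); s=pickle.load(open("pics/side1.pkl","rb"))
crop(t,162,145,322,215,5,"pics/ct.png"); crop(s,170,155,330,265,5,"pics/cs.png")
for n,uv,z in [("mag",(245.1,187.7),0),("stop",(187.1,188.1),.018),("tab",(284.4,160.1),.04)]: print(n,unproj(t,uv,z))
for n,uv,z in [("mag",(247,207.7),0),("stop",(200,241.5),.018)]: print(n,unproj(s,uv,z))
E
```

```text
mag [0.54721096 0.00980839 0.        ]
stop [0.54676953 0.21127297 0.018     ]
tab [ 0.63827786 -0.12751639  0.04      ]
mag [0.55376509 0.00553455 0.        ]
stop [0.54722861 0.22083503 0.018     ]
```

View pics/ct.png

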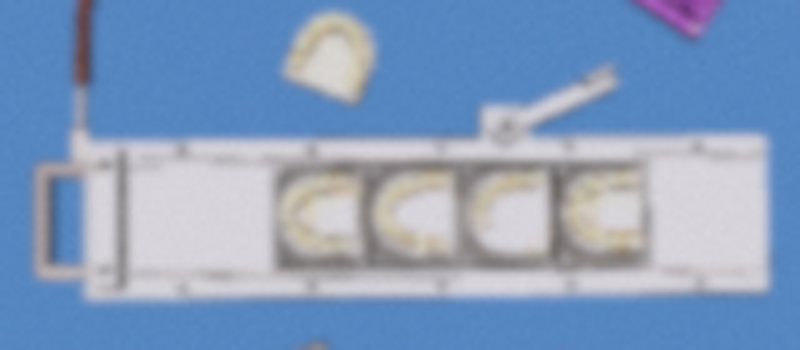

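View pics/cs.png

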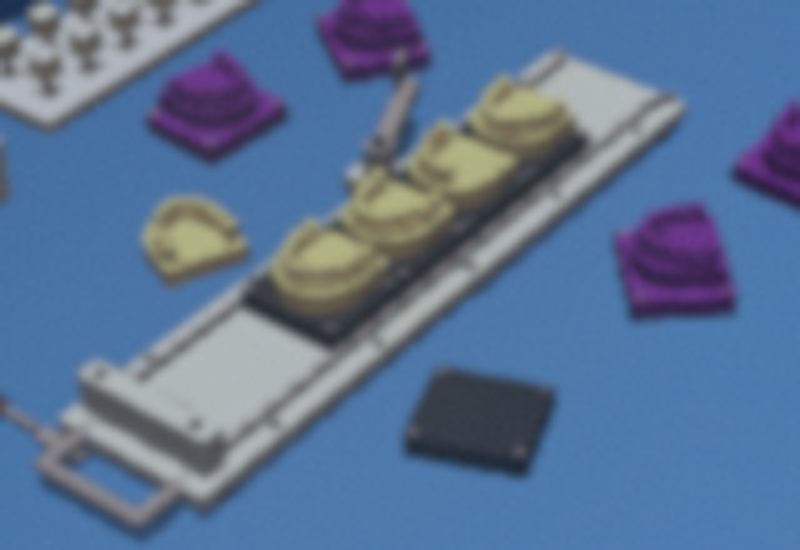

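```bash
python3 - <<'E'
import pickle; from h import *
from scipy.optimize import least_squares
t=pickle.load(open("pics/top1.pkl","rb")); s=pickle.load(open("pics/side1.pkl","rb"))
R=cv2.Rodrigues(np.array(t["rvec"]))[0]; print("cam",-R.T@np.array(t["tvec"]))
R=cv2.Rodrigues(np.array(s["rvec"]))[0]; print("cam",-R.T@np.array(s["tvec"]))
T=np.array([(85,142),(767,136),(770,292),(88,299)])/5+[162,145]-.4*0
S=np.array([(205,503),(685,103),(560,52)])/5+[170,155]
L=np.array([(.055,.238),(.055,-.238),(-.055,-.238),(-.055,.238)])
def W(p,l,z):
    l=np.atleast_2d(l);c,sn=np.cos(p[2]),np.sin(p[2])
    return np.c_[p[0]+c*l[:,0]-sn*l[:,1],p[1]+sn*l[:,0]+c*l[:,1],np.full(len(l),z)]
for z in (.018,.024):
  ft=lambda p:(proj(t,W(p,L,z))-T).ravel()
  fs=lambda p:(proj(s,W(p,L[[3,2,1]],z))-S).ravel()
  for nm,f in (("top",ft),("side",fs),("both",lambda p:np.r_[ft(p),fs(p)])):
    r=least_squares(f,[.547,.01,0]); print(z,nm,r.x,np.round(r.fun,1))
p=r.x
def loc(w):
    c,sn=np.cos(p[2]),np.sin(p[2]);d=w[:2]-p[:2];return np.round([c*d[0]+sn*d[1],-sn*d[0]+c*d[1]],4)
# row ends (plate top z=.034), keeper tip z~.0375
for nm,uv,z in [("front edge",(278,215),.034),("rear edge",(648,215),.034),("rear edge deck",(650,215),.018),("keeper pivot",(507,125),.0375),("keeper tip",(613,77),.04),("stopface top",(124,220),.046)]:
    print(nm,loc(unproj(t,np.array(uv)/5+[162,145],z)))
for nm,uv,z in [("keeper pivot",(385,150),.0375),("keeper tip bar",(400,75),.0375),("front edge bottom mid",(290,318),.018),("front right top",(335,325),.034),("front left top",(250,285),.034),("rear right top",(588,140),.034)]:
    print("side",nm,loc(unproj(s,np.array(uv)/5+[170,155],z)))
np.save("mag.npy",p)
E
```

```text
cam [ 0.4507177  -0.01884094  1.34048414]
cam [-0.19367164  0.89105349  0.8930852 ]
0.018 top [ 0.54334864  0.00054867 -0.00107964] [ 0.3 -0.   0.  -0.1  0.1  0.1 -0.4  0.1]
0.018 side [ 0.53973279  0.00581561 -0.00113397] [-0.  -0.2  1.   0.3 -1.  -0.1]
0.018 both [ 0.5424643   0.00201904 -0.00185891] [-0.1  0.2 -0.4  0.2 -0.3  0.4 -0.8  0.3  0.1 -1.4  1.  -0.5 -0.9 -0.8]
0.024 top [ 5.42943504e-01  4.50891193e-04 -1.08293992e-03] [-0.  -0.1  0.3 -0.2  0.4  0.1 -0.7  0.2]
0.024 side [0.53502607 0.01167314 0.00108759] [-0.2  0.2  1.2 -0.1 -1.  -0.5]
0.024 both [ 0.5409997   0.00354357 -0.0017791 ] [-0.9  0.4 -0.5  0.4 -0.5  0.7 -1.6  0.7 -0.  -2.5  1.2 -1.7 -0.8 -2. ]
front edge [0.0036 0.1002]
rear edge [ 0.0012 -0.1548]
rear edge deck [ 0.0023 -0.1578]
keeper pivot [ 0.0641 -0.0581]
keeper tip [ 0.0965 -0.1316]
stopface top [0.0003 0.2039]
side keeper pivot [ 0.0553 -0.0524]
side keeper tip bar [ 0.1021 -0.126 ]
side front edge bottom mid [0.0096 0.0942]
side front right top [-0.0291  0.098 ]
side front left top [0.0351 0.0994]
side rear right top [-0.0387 -0.1422]
```

Both crops confirm the choice: the dark last carrier in the lane, with its rear edge at crop (648,215), about 110 mm short of home. The keeper is open at roughly 2.0 rad. First I'll close the fingers and turn the tool so that tool x = world +y and tool y = world +x.

>>> {"op": "move_arm", "data": {"motion": [{"claw": 0, "az": -0.18}, {"claw": 0, "az": -0.18}, {"claw": 0, "az": -0.18}, {"claw": 0, "az": -0.18}, {"claw": 0, "az": -0.18}, {"claw": 0, "az": -0.18}, {"claw": 0, "az": -0.18}, {"claw": 0}, {"claw": 0}, {"claw": 0}], "squeeze": 20}}

```text
schema error: expected keys claw, dx, dy, dz, ax, ay, az
```

```bash
python3 - <<'E'
import pickle; from h import *
from bench import sensors
from scipy.spatial.transform import Rotation as Ro
t=pickle.load(open("pics/top1.pkl","rb"))
for uv in [(301.3,140.7),(258.6,134.6),(269.3,226),(312.6,229.5)]: print("purple",unproj(t,uv,0).round(3))
print("artic",unproj(t,(400.6,187.8),0).round(3),"jar",unproj(t,(375,235),0).round(3),"cast",unproj(t,(228,154),0).round(3))
s=sensors.state(); print(s["clock"],s["ee_pos"],s["joints"].round(2),s["finger_gap"]); print(Ro.from_rotvec(s["ee_rot"]).as_matrix().round(3))
E
```

```text
purple [ 0.713 -0.192  0.   ]
purple [ 0.737 -0.04   0.   ]
purple [ 0.411 -0.074  0.   ]
purple [ 0.397 -0.226  0.   ]
artic [ 0.541 -0.542  0.   ] jar [ 0.375 -0.446  0.   ] cast [0.668 0.069 0.   ]
1.55 [ 0.1832477  -0.62361229  0.25329151] [ 1.26  0.61 -0.01  1.42  0.01  1.1  -0.04] 0.08530833317985445
[[ 0.959  0.282 -0.   ]
 [ 0.282 -0.959  0.   ]
 [ 0.    -0.    -1.   ]]
```

>>> {"op": "move_arm", "data": {"motion": [{"claw": 0, "dx": 0, "dy": 0, "dz": 0, "ax": 0, "ay": 0, "az": -0.18}, {"claw": 0, "dx": 0, "dy": 0, "dz": 0, "ax": 0, "ay": 0, "az": -0.18}, {"claw": 0, "dx": 0, "dy": 0, "dz": 0, "ax": 0, "ay": 0, "az": -0.18}, {"claw": 0, "dx": 0, "dy": 0, "dz": 0, "ax": 0, "ay": 0, "az": -0.18}, {"claw": 0, "dx": 0, "dy": 0, "dz": 0, "ax": 0, "ay": 0, "az": -0.18}, {"claw": 0, "dx": 0, "dy": 0, "dz": 0, "ax": 0, "ay": 0, "az": -0.18}, {"claw": 0, "dx": 0, "dy": 0, "dz": 0, "ax": 0, "ay": 0, "az": -0.18}, {"claw": 0, "dx": 0.5, "dy": 0.5, "dz": 0, "ax": 0, "ay": 0, "az": 0}, {"claw": 0, "dx": 1, "dy": 1, "dz": 0, "ax": 0, "ay": 0, "az": 0}, {"claw": 0, "dx": 1, "dy": 1, "dz": 0, "ax": 0, "ay": 0, "az": 0}], "squeeze": 20}}

```text
clock: 2.8
ee_pos: [0.2446, -0.5592, 0.2525]
ee_rot: [-2.22, -2.222, 0.002]
ft_force: [1.3, 0.1, 0.6]
finger_gap: 0.0002
```

```bash
cat > st.py <<'E'
from bench import sensors
from scipy.spatial.transform import Rotation as Ro
s=sensors.state(); print(s["clock"],s["ee_pos"].round(4),"F",s["ft_force"].round(1),s["joints"].round(2),s["finger_gap"]); print(Ro.from_rotvec(s["ee_rot"]).as_matrix().round(3))
E
python3 st.py
```

```text
2.8 [ 0.2446 -0.5592  0.2525] F [1.3 0.1 0.6] [ 1.34  0.57 -0.36  1.54  0.22  1.07  0.92] 0.00017943290400138686
[[-0.001  1.    -0.001]
 [ 1.     0.001 -0.   ]
 [-0.    -0.001 -1.   ]]
```

>>> {"op": "move_arm", "data": {"motion": [{"claw": 0, "dx": 1, "dy": 0.9, "dz": 0, "ax": 0, "ay": 0, "az": 0}, {"claw": 0, "dx": 1, "dy": 0.9, "dz": 0, "ax": 0, "ay": 0, "az": 0}, {"claw": 0, "dx": 1, "dy": 0.9, "dz": 0, "ax": 0, "ay": 0, "az": 0}, {"claw": 0, "dx": 1, "dy": 0.9, "dz": 0, "ax": 0, "ay": 0, "az": 0}, {"claw": 0, "dx": 1, "dy": 0.9, "dz": 0, "ax": 0, "ay": 0, "az": 0}, {"claw": 0, "dx": 1, "dy": 0.9, "dz": 0, "ax": 0, "ay": 0, "az": 0}, {"claw": 0, "dx": 1, "dy": 0.9, "dz": 0, "ax": 0, "ay": 0, "az": 0}, {"claw": 0, "dx": 1, "dy": 0.9, "dz": 0, "ax": 0, "ay": 0, "az": 0}, {"claw": 0, "dx": 1, "dy": 0.9, "dz": 0, "ax": 0, "ay": 0, "az": 0}, {"claw": 0, "dx": 1, "dy": 0.9, "dz": 0, "ax": 0, "ay": 0, "az": 0}]}}

```text
clock: 4.05
ee_pos: [0.4861, -0.2868, 0.256]
ee_rot: [2.242, 2.2, 0.009]
ft_force: [-0.1, -0.1, 0.3]
finger_gap: 0.0002
```

```bash
python3 st.py
```

```text
4.05 [ 0.4861 -0.2868  0.256 ] F [-0.1 -0.1  0.3] [ 0.75  0.5  -0.39  1.67  0.21  1.01  0.27] 0.00023358788287198285
[[ 0.019  1.     0.005]
 [ 1.    -0.019  0.004]
 [ 0.004  0.005 -1.   ]]
```

>>> {"op": "move_arm", "data": {"motion": [{"claw": 0, "dx": 0.8, "dy": 0.6, "dz": 0, "ax": 0, "ay": 0, "az": -0.02}, {"claw": 0, "dx": 0.8, "dy": 0.6, "dz": 0.2, "ax": 0, "ay": 0, "az": 0}, {"claw": 0, "dx": 0.8, "dy": 0.6, "dz": 0.6, "ax": 0, "ay": 0, "az": 0}, {"claw": 0, "dx": 0.6, "dy": 0.4, "dz": 1, "ax": 0, "ay": 0, "az": 0}, {"claw": 0, "dx": 0, "dy": 0, "dz": 1, "ax": 0, "ay": 0, "az": 0}, {"claw": 0, "dx": 0, "dy": 0, "dz": 1, "ax": 0, "ay": 0, "az": 0}, {"claw": 0, "dx": 0, "dy": 0, "dz": 1, "ax": 0, "ay": 0, "az": 0}, {"claw": 0, "dx": 0, "dy": 0, "dz": 0.5, "ax": 0, "ay": 0, "az": 0}, {"claw": 0, "dx": 0, "dy": 0, "dz": 0, "ax": 0, "ay": 0, "az": 0}, {"claw": 0, "dx": 0, "dy": 0, "dz": 0, "ax": 0, "ay": 0, "az": 0}]}}

```text
clock: 5.3
ee_pos: [0.5495, -0.1892, 0.1252]
ee_rot: [2.227, 2.212, 0.026]
ft_force: [-0.1, 0.8, -0.3]
finger_gap: -0.0002
```

```bash
python3 st.py; python3 - <<'E'
from bench import viewer
from h import *
import pickle
t=viewer.snapshot("top"); s=viewer.snapshot("side")
crop(t,162,125,322,235,5,"pics/ct2.png"); crop(s,170,125,350,255,4,"pics/cs2.png")
E
```

```text
5.3 [ 0.5495 -0.1892  0.1252] F [-0.1  0.8 -0.3] [ 0.52  0.68 -0.34  1.77  0.3   0.73  0.01] -0.0002320295289863052
[[ 0.007  1.     0.014]
 [ 1.    -0.007  0.009]
 [ 0.009  0.014 -1.   ]]
```

View pics/ct2.png

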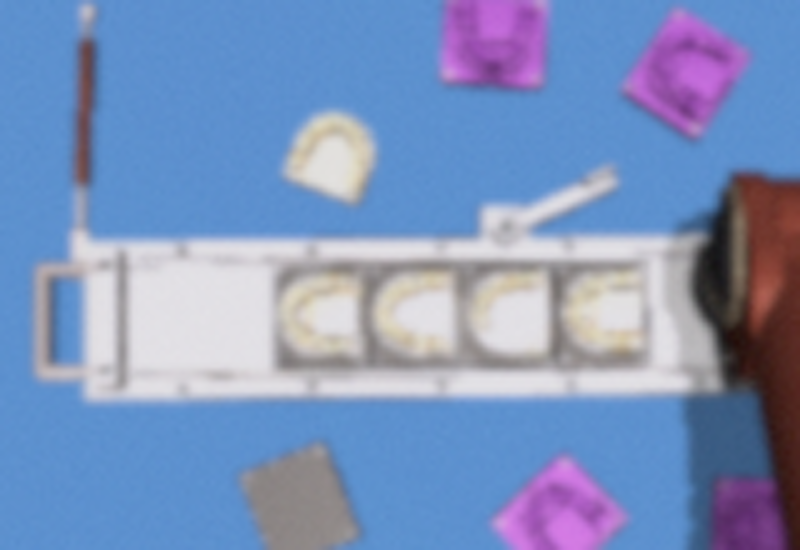

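View pics/cs2.png

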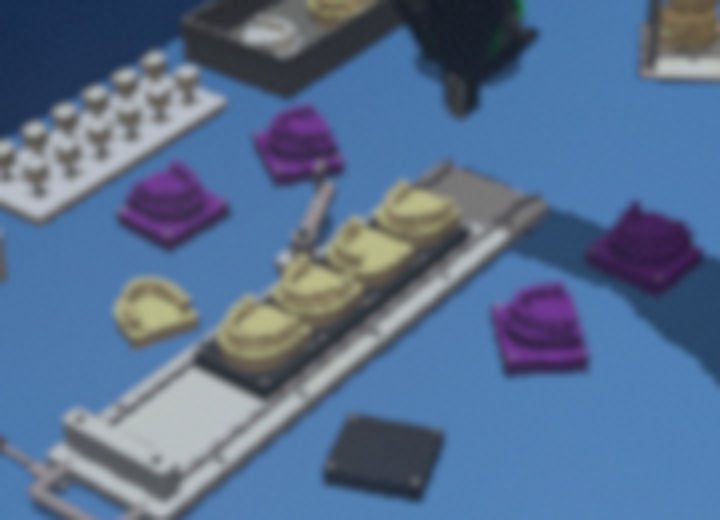

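The view shows the arm behind the row with the lane behind carrier4 clear, at crop (690,310). I'll back off slightly, straighten the tool and lower it.

>>> {"op": "move_arm", "data": {"motion": [{"claw": 0, "dx": -0.4, "dy": -0.2, "dz": 0, "ax": 0.014, "ay": -0.009, "az": -0.007}, {"claw": 0, "dx": -0.3, "dy": -0.1, "dz": 0.4, "ax": 0, "ay": 0, "az": 0}, {"claw": 0, "dx": 0, "dy": 0, "dz": 0.6, "ax": 0, "ay": 0, "az": 0}, {"claw": 0, "dx": 0, "dy": 0, "dz": 0.6, "ax": 0, "ay": 0, "az": 0}, {"claw": 0, "dx": 0, "dy": 0, "dz": 0.6, "ax": 0, "ay": 0, "az": 0}, {"claw": 0, "dx": 0, "dy": 0, "dz": 0.4, "ax": 0, "ay": 0, "az": 0}, {"claw": 0, "dx": 0, "dy": 0, "dz": 0.3, "ax": 0, "ay": 0, "az": 0}, {"claw": 0, "dx": 0, "dy": 0, "dz": 0, "ax": 0, "ay": 0, "az": 0}, {"claw": 0, "dx": 0, "dy": 0, "dz": 0, "ax": 0, "ay": 0, "az": 0}, {"claw": 0, "dx": 0, "dy": 0, "dz": 0, "ax": 0, "ay": 0, "az": 0}]}}

```text
clock: 6.65
ee_pos: [0.5418, -0.2087, 0.0479]
ee_rot: [2.222, 2.22, -0.001]
ft_force: [0.1, -0.4, -0.4]
finger_gap: 0.0001
```

```bash
python3 st.py; python3 - <<'E'
from bench import viewer
from h import *
s=viewer.snapshot("side")
crop(s,230,125,330,200,8,"pics/cs3.png")
E
```

```text
6.65 [ 0.5418 -0.2087  0.0479] F [ 0.1 -0.4 -0.4] [ 0.51  0.79 -0.29  1.81  0.37  0.59 -0.01] 7.68314502864145e-05
[[ 0.001  1.     0.   ]
 [ 1.    -0.001 -0.001]
 [-0.001  0.    -1.   ]]
```

View pics/cs3.png

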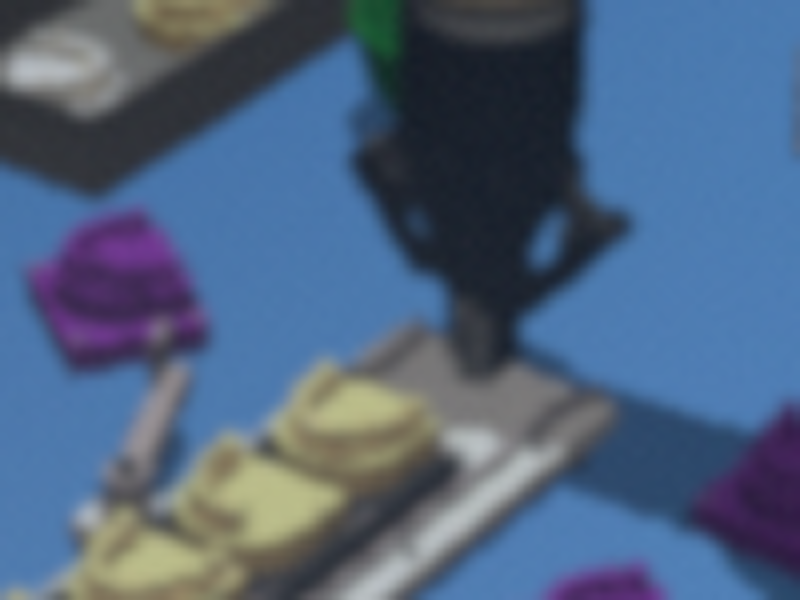

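>>> {"op": "move_arm", "data": {"motion": [{"claw": 0, "dx": 0.3, "dy": 0, "dz": 0.1, "ax": 0, "ay": 0, "az": 0}, {"claw": 0, "dx": 0.3, "dy": 0, "dz": 0, "ax": 0, "ay": 0, "az": 0}, {"claw": 0, "dx": 0.2, "dy": 0, "dz": 0, "ax": 0, "ay": 0, "az": 0}, {"claw": 0, "dx": 0.2, "dy": 0, "dz": 0, "ax": 0, "ay": 0, "az": 0}, {"claw": 0, "dx": 0.2, "dy": 0, "dz": 0, "ax": 0, "ay": 0, "az": 0}, {"claw": 0, "dx": 0.2, "dy": 0, "dz": 0, "ax": 0, "ay": 0, "az": 0}, {"claw": 0, "dx": 0.2, "dy": 0, "dz": 0, "ax": 0, "ay": 0, "az": 0}, {"claw": 0, "dx": 0.2, "dy": 0, "dz": 0, "ax": 0, "ay": 0, "az": 0}, {"claw": 0, "dx": 0.2, "dy": 0, "dz": 0, "ax": 0, "ay": 0, "az": 0}, {"claw": 0, "dx": 0.2, "dy": 0, "dz": 0, "ax": 0, "ay": 0, "az": 0}]}}

```text
clock: 7.95
ee_pos: [0.542, -0.155, 0.0461]
ee_rot: [2.22, 2.213, -0.007]
ft_force: [0.3, -6.2, -0.5]
finger_gap: 0.0001
```

```bash
python3 st.py; python3 - <<'E'
from bench import viewer
from h import *
s=viewer.snapshot("side")
crop(s,200,125,330,222,6,"pics/cs4.png")
E
```

```text
7.95 [ 0.542  -0.155   0.0461] F [ 0.3 -6.2 -0.5] [ 0.4   0.77 -0.26  1.86  0.36  0.55 -0.1 ] 0.0001314256323035616
[[ 0.003  1.     0.001]
 [ 1.    -0.003 -0.008]
 [-0.008  0.001 -1.   ]]
```

View pics/cs4.png

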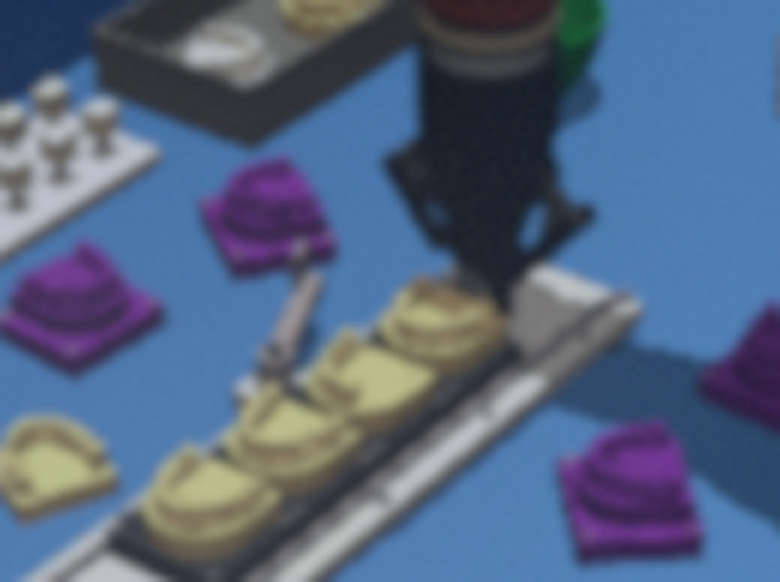

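>>> {"op": "move_arm", "data": {"motion": [{"claw": 0, "dx": 0.3, "dy": 0, "dz": 0, "ax": 0, "ay": 0.008, "az": -0.003}, {"claw": 0, "dx": 0.3, "dy": 0, "dz": 0, "ax": 0, "ay": 0, "az": 0}, {"claw": 0, "dx": 0.3, "dy": 0, "dz": 0, "ax": 0, "ay": 0, "az": 0}, {"claw": 0, "dx": 0.3, "dy": 0, "dz": 0, "ax": 0, "ay": 0, "az": 0}, {"claw": 0, "dx": 0.3, "dy": 0, "dz": 0, "ax": 0, "ay": 0, "az": 0}, {"claw": 0, "dx": 0.3, "dy": 0, "dz": 0, "ax": 0, "ay": 0, "az": 0}, {"claw": 0, "dx": 0.3, "dy": 0, "dz": 0, "ax": 0, "ay": 0, "az": 0}, {"claw": 0, "dx": 0.3, "dy": 0, "dz": 0, "ax": 0, "ay": 0, "az": 0}, {"claw": 0, "dx": 0.3, "dy": 0, "dz": 0, "ax": 0, "ay": 0, "az": 0}, {"claw": 0, "dx": 0.3, "dy": 0, "dz": 0, "ax": 0, "ay": 0, "az": 0}]}}

```text
clock: 9.25
ee_pos: [0.5406, -0.1108, 0.0465]
ee_rot: [2.233, 2.17, -0.046]
ft_force: [-0.5, -7.1, 2.1]
finger_gap: 0.0005
```

```bash
python3 st.py
```

```text
9.25 [ 0.5406 -0.1108  0.0465] F [-0.5 -7.1  2.1] [ 0.27  0.76 -0.2   1.9   0.37  0.52 -0.22] 0.0005472646155788384
[[ 0.028  1.    -0.002]
 [ 0.999 -0.028 -0.04 ]
 [-0.04  -0.001 -0.999]]
```

>>> {"op": "move_arm", "data": {"motion": [{"claw": 0, "dx": 0.3, "dy": 0, "dz": 0, "ax": 0, "ay": 0.02, "az": -0.015}, {"claw": 0, "dx": 0.3, "dy": 0, "dz": 0, "ax": 0, "ay": 0.02, "az": -0.015}, {"claw": 0, "dx": 0.3, "dy": 0.02, "dz": 0, "ax": 0, "ay": 0.01, "az": -0.005}, {"claw": 0, "dx": 0.3, "dy": 0.02, "dz": 0, "ax": 0, "ay": 0.008, "az": -0.003}, {"claw": 0, "dx": 0.3, "dy": 0.02, "dz": 0, "ax": 0, "ay": 0.006, "az": -0.003}, {"claw": 0, "dx": 0.3, "dy": 0.02, "dz": 0, "ax": 0, "ay": 0.006, "az": -0.003}, {"claw": 0, "dx": 0.3, "dy": 0.02, "dz": 0, "ax": 0, "ay": 0.006, "az": -0.003}, {"claw": 0, "dx": 0.3, "dy": 0, "dz": 0, "ax": 0, "ay": 0.006, "az": -0.003}, {"claw": 0, "dx": 0.3, "dy": 0, "dz": 0, "ax": 0, "ay": 0.006, "az": -0.003}, {"claw": 0, "dx": 0.2, "dy": 0, "dz": 0, "ax": 0, "ay": 0.006, "az": -0.003}]}}

```text
clock: 10.5
ee_pos: [0.5409, -0.0652, 0.0459]
ee_rot: [-2.204, -2.21, -0.015]
ft_force: [0.0, -5.9, -1.1]
finger_gap: -0.0003
```

```bash
python3 st.py; python3 - <<'E'
from bench import viewer
from h import *
s=viewer.snapshot("side")
crop(s,170,125,320,237,5,"pics/cs5.png")
E
```

```text
10.5 [ 0.5409 -0.0652  0.0459] F [ 0.  -5.9 -1.1] [ 0.26  0.76 -0.27  1.9   0.33  0.53 -0.22] -0.00029946146025014897
[[-0.003  1.    -0.008]
 [ 1.     0.003  0.021]
 [ 0.021 -0.008 -1.   ]]
```

View pics/cs5.png

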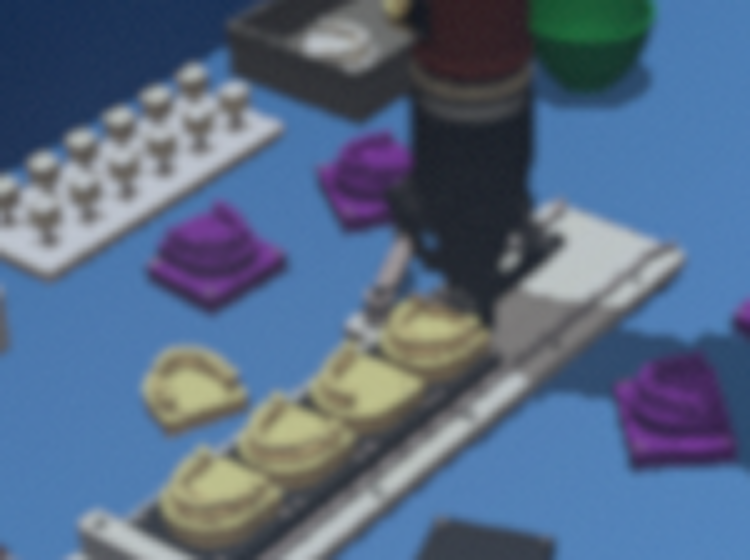

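>>> {"op": "move_arm", "data": {"motion": [{"claw": 0, "dx": 0.2, "dy": 0, "dz": 0, "ax": -0.004, "ay": -0.01, "az": 0}, {"claw": 0, "dx": 0.2, "dy": 0, "dz": 0, "ax": -0.004, "ay": 0, "az": 0}, {"claw": 0, "dx": 0.2, "dy": 0, "dz": 0, "ax": 0, "ay": 0, "az": 0}, {"claw": 0, "dx": 0.2, "dy": 0, "dz": 0, "ax": 0, "ay": 0, "az": 0}, {"claw": 0, "dx": 0.2, "dy": 0, "dz": 0, "ax": 0, "ay": 0.004, "az": -0.002}, {"claw": 0, "dx": 0.2, "dy": 0, "dz": 0, "ax": 0, "ay": 0.004, "az": -0.002}, {"claw": 0, "dx": 0.2, "dy": 0, "dz": 0, "ax": 0, "ay": 0.004, "az": -0.002}, {"claw": 0, "dx": 0.2, "dy": 0, "dz": 0, "ax": 0, "ay": 0.004, "az": 0}, {"claw": 0, "dx": 0.2, "dy": 0, "dz": 0, "ax": 0, "ay": 0.004, "az": 0}, {"claw": 0, "dx": 0.2, "dy": 0, "dz": 0, "ax": 0, "ay": 0.004, "az": 0}]}}

```text
clock: 11.8
ee_pos: [0.5406, -0.0525, 0.0462]
ee_rot: [2.24, 2.191, -0.02]
ft_force: [1.2, -11.2, -0.1]
finger_gap: -0.0002
```

```bash
python3 st.py; python3 - <<'E'
from bench import viewer
from h import *
s=viewer.snapshot("side");t=viewer.snapshot("top")
crop(s,170,155,300,252,6,"pics/cs6.png"); crop(t,162,145,322,235,5,"pics/ct6.png")
E
```

```text
11.8 [ 0.5406 -0.0525  0.0462] F [  1.2 -11.2  -0.1] [ 0.19  0.75 -0.22  1.92  0.34  0.51 -0.29] -0.00024866296236289974
[[ 0.022  1.    -0.003]
 [ 1.    -0.022 -0.015]
 [-0.015 -0.003 -1.   ]]
```

View pics/cs6.png

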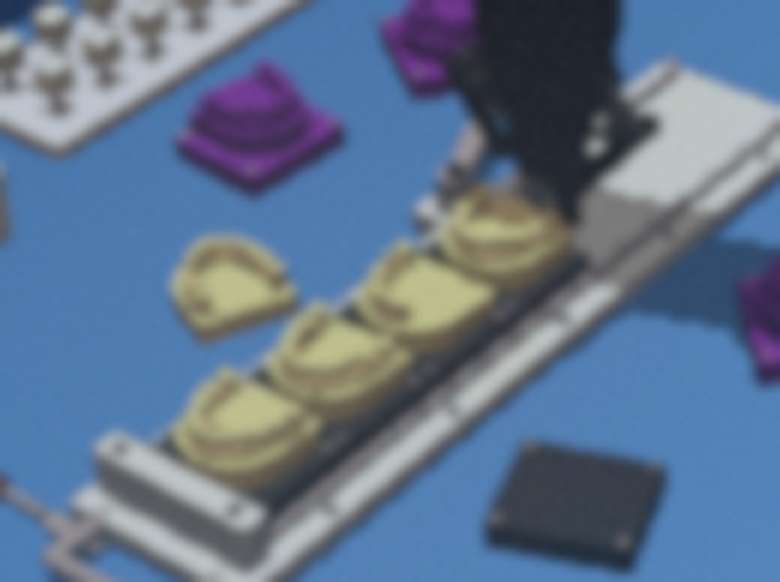

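View pics/ct6.png

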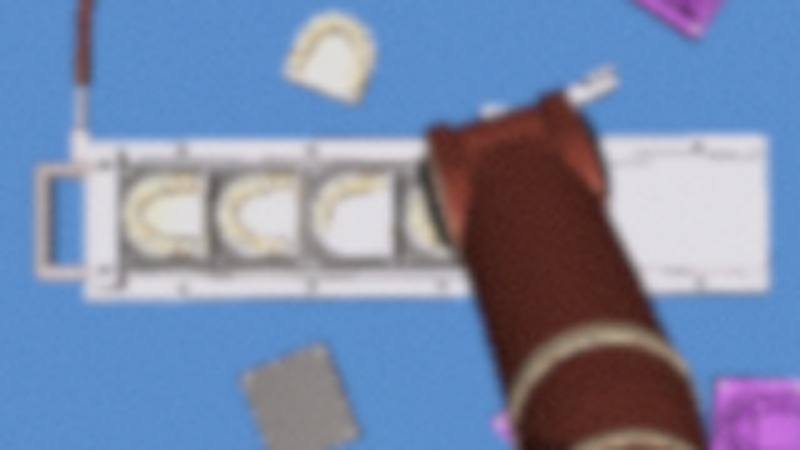

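The row appears to be at the stop: carrier1's front edge is at crop (122,215) against the stop face, and the force has risen to 11 N. I'll press a little more to confirm it no longer moves.

>>> {"op": "move_arm", "data": {"motion": [{"claw": 0, "dx": 0.25, "dy": 0, "dz": 0, "ax": 0, "ay": 0.01, "az": -0.01}, {"claw": 0, "dx": 0.25, "dy": 0, "dz": 0, "ax": 0, "ay": 0.006, "az": -0.005}, {"claw": 0, "dx": 0.25, "dy": 0, "dz": 0, "ax": 0, "ay": 0.006, "az": -0.003}, {"claw": 0, "dx": 0.25, "dy": 0, "dz": 0, "ax": 0, "ay": 0.006, "az": -0.003}, {"claw": 0, "dx": 0.25, "dy": 0, "dz": 0, "ax": 0, "ay": 0.006, "az": -0.003}, {"claw": 0, "dx": 0.25, "dy": 0, "dz": 0, "ax": 0, "ay": 0.006, "az": -0.003}, {"claw": 0, "dx": 0.25, "dy": 0, "dz": 0, "ax": 0, "ay": 0.006, "az": -0.003}, {"claw": 0, "dx": 0.25, "dy": 0, "dz": 0, "ax": 0, "ay": 0.006, "az": -0.003}, {"claw": 0, "dx": 0.25, "dy": 0, "dz": 0, "ax": 0, "ay": 0.006, "az": -0.003}, {"claw": 0, "dx": 0.25, "dy": 0, "dz": 0, "ax": 0, "ay": 0.006, "az": -0.003}]}}

```text
clock: 13.15
ee_pos: [0.5406, -0.0522, 0.0464]
ee_rot: [2.245, 2.175, -0.044]
ft_force: [1.8, -12.1, 0.2]
finger_gap: -0.0002
```

```bash
python3 st.py
```

```text
13.15 [ 0.5406 -0.0522  0.0464] F [  1.8 -12.1   0.2] [ 0.17  0.75 -0.2   1.91  0.34  0.52 -0.31] -0.0001754246033154014
[[ 0.032  0.999 -0.01 ]
 [ 0.999 -0.032 -0.03 ]
 [-0.031 -0.009 -0.999]]
```

The row didn't advance under 12 N, so it is home. Now I'll back off and lift.

>>> {"op": "move_arm", "data": {"motion": [{"claw": 0, "dx": -0.3, "dy": 0, "dz": 0, "ax": 0, "ay": 0, "az": 0}, {"claw": 0, "dx": -0.5, "dy": 0, "dz": 0, "ax": -0.01, "ay": 0.03, "az": -0.03}, {"claw": 0, "dx": -0.6, "dy": 0, "dz": 0, "ax": 0, "ay": 0, "az": 0}, {"claw": 0, "dx": -0.4, "dy": 0, "dz": -0.4, "ax": 0, "ay": 0, "az": 0}, {"claw": 0, "dx": -0.2, "dy": 0, "dz": -0.8, "ax": 0, "ay": 0, "az": 0}, {"claw": 0, "dx": 0, "dy": 0, "dz": -0.8, "ax": 0, "ay": 0, "az": 0}, {"claw": 0, "dx": 0, "dy": 0, "dz": -0.8, "ax": 0, "ay": 0, "az": 0}, {"claw": 0, "dx": 0, "dy": 0, "dz": -0.6, "ax": 0, "ay": 0, "az": 0}, {"claw": 0, "dx": 0, "dy": 0, "dz": 0, "ax": 0, "ay": 0, "az": 0}, {"claw": 0, "dx": 0, "dy": 0, "dz": 0, "ax": 0, "ay": 0, "az": 0}]}}

```text
clock: 14.4
ee_pos: [0.5404, -0.0958, 0.137]
ee_rot: [-2.212, -2.223, -0.014]
ft_force: [-1.0, 0.2, -0.0]
finger_gap: 0.0
```

```bash
python3 st.py; python3 - <<'E'
from bench import viewer
from h import *
s=viewer.snapshot("side");t=viewer.snapshot("top")
crop(s,170,135,320,247,5,"pics/cs7.png"); crop(t,162,145,322,215,5,"pics/ct7.png")
E
```

```text
14.4 [ 0.5404 -0.0958  0.137 ] F [-1.   0.2 -0. ] [ 0.36  0.62 -0.33  1.84  0.28  0.72 -0.12] 2.0635944248358226e-05
[[-0.005  1.     0.002]
 [ 1.     0.005  0.01 ]
 [ 0.01   0.002 -1.   ]]
```

View pics/cs7.png

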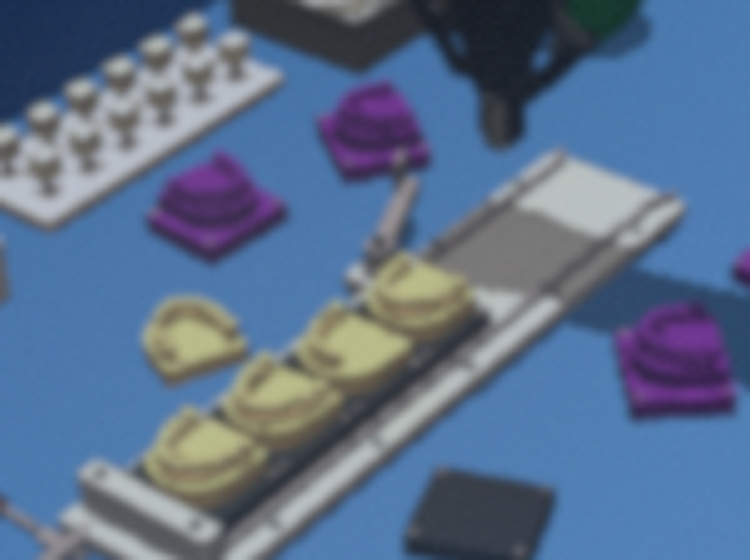

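View pics/ct7.png

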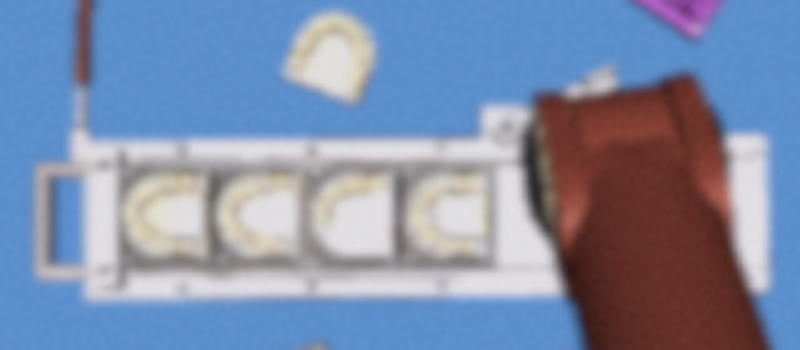

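The row is tight against the stop and the keeper is still open. Next I'll cross to the outer (+x) side of the keeper at height.

>>> {"op": "move_arm", "data": {"motion": [{"claw": 0, "dx": 0, "dy": 0.5, "dz": 0, "ax": 0, "ay": -0.01, "az": 0.005}, {"claw": 0, "dx": 0, "dy": 0.9, "dz": 0, "ax": 0, "ay": 0, "az": 0}, {"claw": 0, "dx": 0, "dy": 0.9, "dz": 0, "ax": 0, "ay": 0, "az": 0}, {"claw": 0, "dx": 0, "dy": 0.9, "dz": 0, "ax": 0, "ay": 0, "az": 0}, {"claw": 0, "dx": 0, "dy": 0.9, "dz": 0, "ax": 0, "ay": 0, "az": 0}, {"claw": 0, "dx": 0, "dy": 0.8, "dz": 0, "ax": 0, "ay": 0, "az": 0}, {"claw": 0, "dx": 0, "dy": 0.5, "dz": 0, "ax": 0, "ay": 0, "az": 0}, {"claw": 0, "dx": 0, "dy": 0, "dz": 0, "ax": 0, "ay": 0, "az": 0}, {"claw": 0, "dx": 0, "dy": 0, "dz": 0, "ax": 0, "ay": 0, "az": 0}, {"claw": 0, "dx": 0, "dy": 0, "dz": 0, "ax": 0, "ay": 0, "az": 0}]}}

```text
clock: 15.75
ee_pos: [0.6824, -0.0931, 0.1299]
ee_rot: [-2.218, -2.22, 0.006]
ft_force: [-0.7, -0.3, 0.4]
finger_gap: -0.0003
```

```bash
python3 st.py; python3 - <<'E'
from bench import viewer
from h import *
s=viewer.snapshot("side");t=viewer.snapshot("top")
crop(s,210,115,310,190,8,"pics/cs8.png"); crop(t,240,125,340,200,8,"pics/ct8.png")
E
```

```text
15.75 [ 0.6824 -0.0931  0.1299] F [-0.7 -0.3  0.4] [ 0.27  0.82 -0.31  1.42  0.28  0.96 -0.11] -0.00030770231837661937
[[-0.001  1.    -0.005]
 [ 1.     0.001 -0.   ]
 [-0.    -0.005 -1.   ]]
```

View pics/cs8.png

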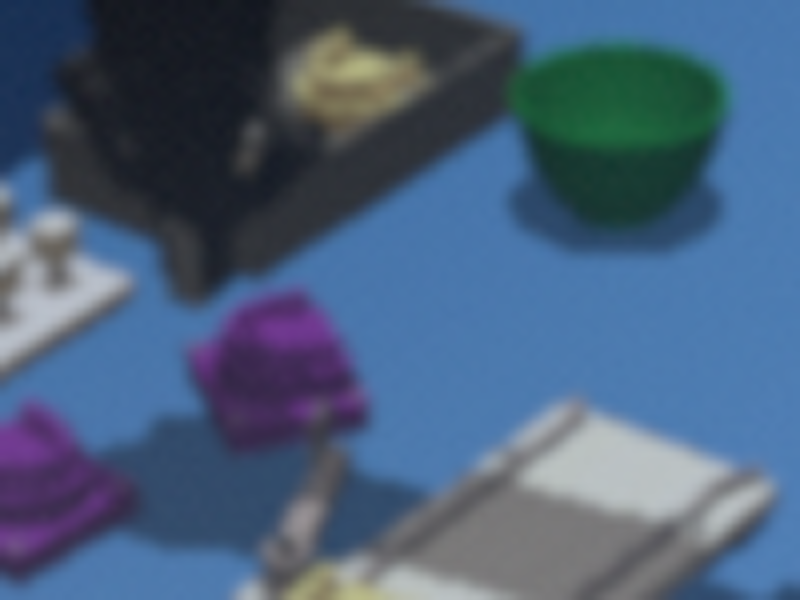

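```bash
python3 - <<'E'
import pickle; from h import *
s=pickle.load(open("pics/side1.pkl","rb"));t0=pickle.load(open("pics/top1.pkl","rb"))
pv=np.array([.602,-.052])
f=lambda P:((proj(s,P)-[210,115])*8).round()[0]
g=lambda P:((proj(t0,P)-[162,145])*5).round()[0]
print("pivot",f([*pv,.0375]),g([*pv,.0375]))
for t in (1.6,1.8,1.9,2.0,2.1):
    d=np.array([-np.cos(t),-np.sin(t)]);n=np.array([np.sin(t),-np.cos(t)])
    tip=pv+.082*d; tab=pv+.071*d+.004*n
    print(t,"tip",f([*tip,.0375]),g([*tip,.0375]),"tabtop",f([*tab,.06]),g([*tab,.06]))
for z in (0,.032): print("finger",f([.68,-.093,z]))
E
```

```text
pivot [290. 552.] [503. 129.]
1.6 tip [410. 458.] [622. 125.] tabtop [386. 421.] [608. 116.]
1.8 tip [376. 448.] [618. 101.] tabtop [355. 413.] [604.  95.]
1.9 tip [358. 444.] [615.  90.] tabtop [338. 410.] [600.  85.]
2.0 tip [339. 441.] [610.  79.] tabtop [321. 408.] [596.  76.]
2.1 tip [319. 439.] [605.  69.] tabtop [304. 407.] [590.  67.]
finger [209. 517.]
finger [206. 454.]
```

View pics/ct8.png

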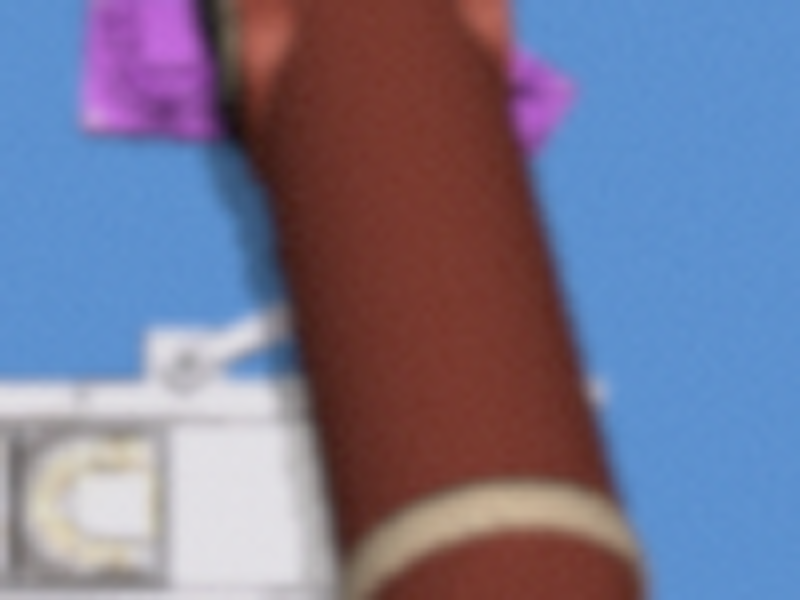

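The keeper matches t ≈ 2.0: tab top at crop (320,420), pivot at (287,550). The landing spot is between the purple look-alikes and clear of both, so I'll lower there.

>>> {"op": "move_arm", "data": {"motion": [{"claw": 0, "dx": 0, "dy": -0.4, "dz": 0, "ax": 0.005, "ay": 0, "az": 0}, {"claw": 0, "dx": 0, "dy": 0, "dz": 0.5, "ax": 0, "ay": 0, "az": 0}, {"claw": 0, "dx": 0, "dy": 0, "dz": 0.6, "ax": 0, "ay": 0, "az": 0}, {"claw": 0, "dx": 0, "dy": 0, "dz": 0.6, "ax": 0, "ay": 0, "az": 0}, {"claw": 0, "dx": 0, "dy": 0, "dz": 0.6, "ax": 0, "ay": 0, "az": 0}, {"claw": 0, "dx": 0, "dy": 0, "dz": 0.4, "ax": 0, "ay": 0, "az": 0}, {"claw": 0, "dx": 0, "dy": 0, "dz": 0.2, "ax": 0, "ay": 0, "az": 0}, {"claw": 0, "dx": 0, "dy": 0, "dz": 0, "ax": 0, "ay": 0, "az": 0}, {"claw": 0, "dx": 0, "dy": 0, "dz": 0, "ax": 0, "ay": 0, "az": 0}, {"claw": 0, "dx": 0, "dy": 0, "dz": 0, "ax": 0, "ay": 0, "az": 0}]}}

```text
clock: 17.1
ee_pos: [0.6703, -0.0936, 0.0521]
ee_rot: [-2.216, -2.217, 0.013]
ft_force: [-0.2, -0.3, 0.1]
finger_gap: -0.0003
```

```bash
python3 st.py; python3 - <<'E'
from bench import viewer
from h import *
s=viewer.snapshot("side")
crop(s,210,115,310,190,8,"pics/cs9.png")
pv=np.array([.602,-.052])
for t in np.arange(2.2,-.01,-.2):
    d=np.array([-np.cos(t),-np.sin(t)]);n=np.array([np.sin(t),-np.cos(t)])
    print(round(t,1),(pv+.069*d+(.006+.0145*abs(n[0])+.011*abs(n[1]))*n).round(4))
E
```

```text
17.1 [ 0.6703 -0.0936  0.0521] F [-0.2 -0.3  0.1] [ 0.26  0.9  -0.29  1.5   0.31  0.8  -0.14] -0.0002794286030169566
[[-0.     1.    -0.011]
 [ 1.     0.    -0.   ]
 [-0.    -0.011 -1.   ]]
2.2 [ 0.6622 -0.0935]
2.0 [ 0.6523 -0.1049]
1.8 [ 0.6397 -0.1141]
1.6 [ 0.6248 -0.1204]
1.4 [ 0.6121 -0.1238]
1.2 [ 0.5989 -0.1248]
1.0 [ 0.585  -0.1231]
0.8 [ 0.5712 -0.1183]
0.6 [ 0.5582 -0.1102]
0.4 [ 0.5469 -0.0989]
0.2 [ 0.5383 -0.085 ]
-0.0 [ 0.533 -0.069]
```

View pics/cs9.png

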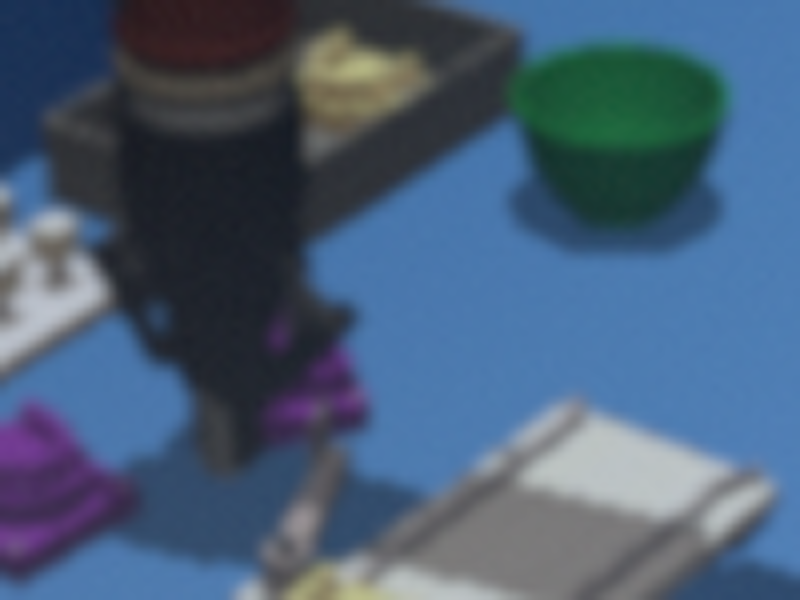

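>>> {"op": "move_arm", "data": {"motion": [{"claw": 0, "dx": -0.25, "dy": -0.36, "dz": -0.05, "ax": 0.01, "ay": 0, "az": 0}, {"claw": 0, "dx": -0.25, "dy": -0.36, "dz": 0, "ax": 0, "ay": 0, "az": 0}, {"claw": 0, "dx": -0.2, "dy": -0.26, "dz": 0, "ax": 0, "ay": 0, "az": 0}, {"claw": 0, "dx": -0.18, "dy": -0.26, "dz": 0, "ax": 0, "ay": 0, "az": 0}, {"claw": 0, "dx": -0.13, "dy": -0.3, "dz": 0, "ax": 0, "ay": 0, "az": 0}, {"claw": 0, "dx": -0.13, "dy": -0.3, "dz": 0, "ax": 0, "ay": 0, "az": 0}, {"claw": 0, "dx": -0.07, "dy": -0.26, "dz": 0, "ax": 0, "ay": 0, "az": 0}, {"claw": 0, "dx": -0.07, "dy": -0.26, "dz": 0, "ax": 0, "ay": 0, "az": 0}, {"claw": 0, "dx": 0, "dy": 0, "dz": 0, "ax": 0, "ay": 0, "az": 0}, {"claw": 0, "dx": 0, "dy": 0, "dz": 0, "ax": 0, "ay": 0, "az": 0}]}}

```text
clock: 18.4
ee_pos: [0.6076, -0.1281, 0.0558]
ee_rot: [-2.212, -2.212, 0.022]
ft_force: [-0.5, -0.2, -0.3]
finger_gap: 0.0001
```

```bash
python3 st.py; python3 - <<'E'
from bench import viewer
from h import *
s=viewer.snapshot("side")
crop(s,210,115,310,190,8,"pics/cs10.png")
E
```

```text
18.4 [ 0.6076 -0.1281  0.0558] F [-0.5 -0.2 -0.3] [ 0.34  0.83 -0.29  1.67  0.33  0.71 -0.11] 0.00014246922526765373
[[ 0.     1.    -0.019]
 [ 1.    -0.    -0.001]
 [-0.001 -0.019 -1.   ]]
```

View pics/cs10.png

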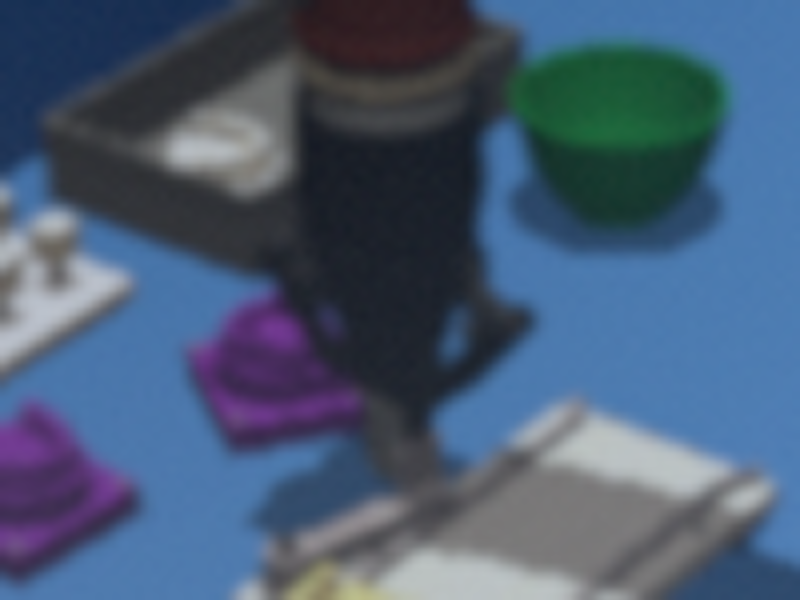

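>>> {"op": "move_arm", "data": {"motion": [{"claw": 0, "dx": 0.07, "dy": -0.3, "dz": 0.06, "ax": -0.019, "ay": 0, "az": 0}, {"claw": 0, "dx": 0.07, "dy": -0.3, "dz": 0, "ax": 0, "ay": 0, "az": 0}, {"claw": 0, "dx": 0.07, "dy": -0.3, "dz": 0, "ax": 0, "ay": 0, "az": 0}, {"claw": 0, "dx": 0.1, "dy": -0.28, "dz": 0, "ax": 0, "ay": 0, "az": 0}, {"claw": 0, "dx": 0.1, "dy": -0.28, "dz": 0, "ax": 0, "ay": 0, "az": 0}, {"claw": 0, "dx": 0.16, "dy": -0.26, "dz": 0, "ax": 0, "ay": 0, "az": 0}, {"claw": 0, "dx": 0.16, "dy": -0.26, "dz": 0, "ax": 0, "ay": 0, "az": 0}, {"claw": 0, "dx": 0.22, "dy": -0.22, "dz": 0, "ax": 0, "ay": 0, "az": 0}, {"claw": 0, "dx": 0, "dy": 0, "dz": 0, "ax": 0, "ay": 0, "az": 0}, {"claw": 0, "dx": 0, "dy": 0, "dz": 0, "ax": 0, "ay": 0, "az": 0}]}}

```text
clock: 19.7
ee_pos: [0.5511, -0.1026, 0.0547]
ee_rot: [2.219, 2.22, 0.002]
ft_force: [-0.2, -0.1, 0.4]
finger_gap: 0.0003
```

```bash
python3 st.py; python3 - <<'E'
from bench import viewer
from h import *
s=viewer.snapshot("side")
crop(s,210,115,310,190,8,"pics/cs11.png")
E
```

```text
19.7 [ 0.5511 -0.1026  0.0547] F [-0.2 -0.1  0.4] [ 0.31  0.76 -0.26  1.87  0.35  0.56 -0.18] 0.000283414639527237
[[-0.001  1.     0.003]
 [ 1.     0.001 -0.001]
 [-0.001  0.003 -1.   ]]
```

View pics/cs11.png

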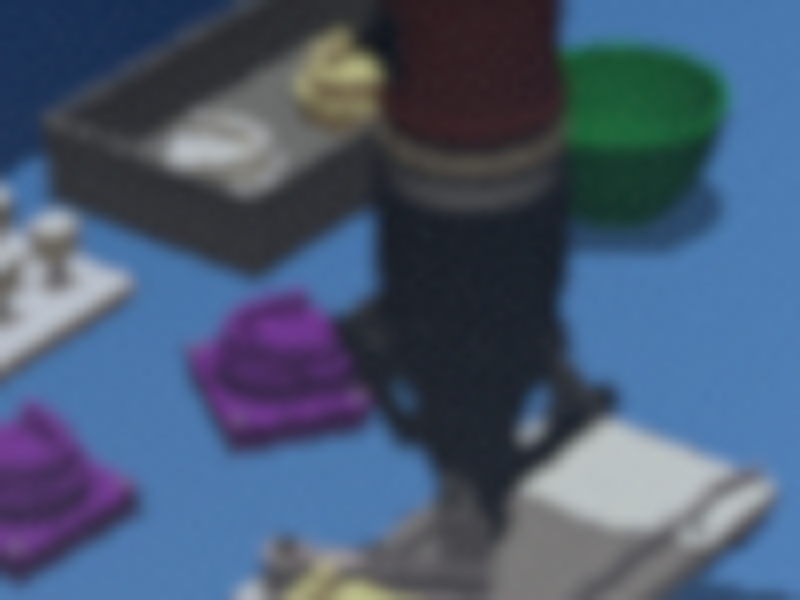

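>>> {"op": "move_arm", "data": {"motion": [{"claw": 0, "dx": 0.24, "dy": -0.17, "dz": 0.03, "ax": 0, "ay": 0, "az": 0}, {"claw": 0, "dx": 0.24, "dy": -0.17, "dz": 0, "ax": 0, "ay": 0, "az": 0}, {"claw": 0, "dx": 0.24, "dy": -0.15, "dz": 0, "ax": 0, "ay": 0, "az": 0}, {"claw": 0, "dx": 0.26, "dy": -0.1, "dz": 0, "ax": 0, "ay": 0, "az": 0}, {"claw": 0, "dx": 0.24, "dy": -0.08, "dz": 0, "ax": 0, "ay": 0, "az": 0}, {"claw": 0, "dx": 0.2, "dy": 0, "dz": 0, "ax": 0, "ay": 0, "az": 0}, {"claw": 0, "dx": 0.2, "dy": 0, "dz": 0, "ax": 0, "ay": 0, "az": 0}, {"claw": 0, "dx": 0.2, "dy": 0, "dz": 0, "ax": 0, "ay": 0, "az": 0}, {"claw": 0, "dx": 0.2, "dy": 0, "dz": 0, "ax": 0, "ay": 0, "az": 0}, {"claw": 0, "dx": 0.2, "dy": 0, "dz": 0, "ax": 0, "ay": 0, "az": 0}]}}

```text
clock: 21.0
ee_pos: [0.5335, -0.0684, 0.0541]
ee_rot: [2.224, 2.185, -0.035]
ft_force: [0.9, -9.4, 1.2]
finger_gap: 0.0001
```

```bash
python3 st.py; python3 - <<'E'
from bench import viewer
from h import *
s=viewer.snapshot("side")
crop(s,210,135,310,210,8,"pics/cs12.png")
E
```

```text
21.0 [ 0.5335 -0.0684  0.0541] F [ 0.9 -9.4  1.2] [ 0.2   0.73 -0.21  1.93  0.36  0.51 -0.28] 0.0001388175863588
[[ 0.017  1.     0.001]
 [ 0.999 -0.017 -0.033]
 [-0.033  0.001 -0.999]]
```

View pics/cs12.png

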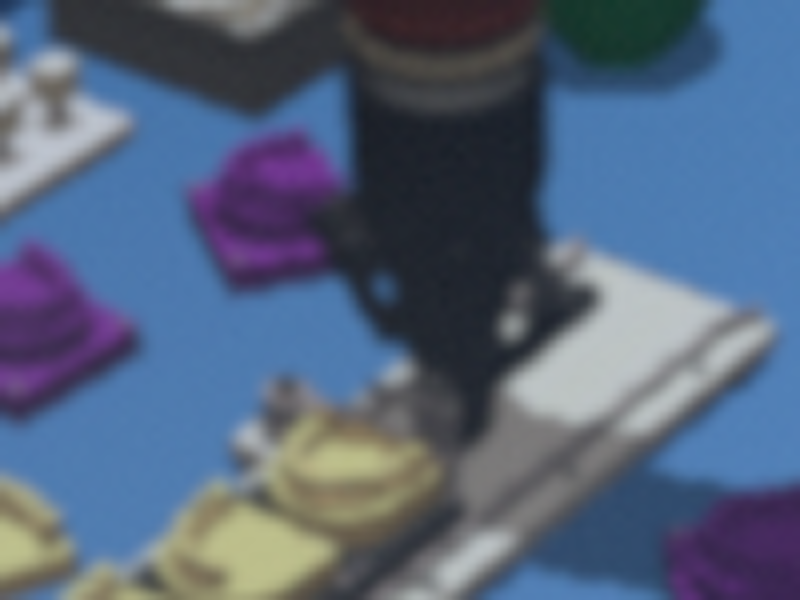

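The keeper is against its hard stop: 9.4 N at y = −0.068, where −0.069 was predicted. One short extra press, then retreat.

>>> {"op": "move_arm", "data": {"motion": [{"claw": 0, "dx": 0.25, "dy": 0, "dz": 0, "ax": 0, "ay": 0.01, "az": 0}, {"claw": 0, "dx": 0.25, "dy": 0, "dz": 0, "ax": 0, "ay": 0.01, "az": 0}, {"claw": 0, "dx": -0.2, "dy": 0, "dz": 0, "ax": 0, "ay": 0, "az": 0}, {"claw": 0, "dx": -0.5, "dy": 0, "dz": 0, "ax": 0, "ay": 0, "az": 0}, {"claw": 0, "dx": -0.7, "dy": 0, "dz": 0, "ax": 0, "ay": 0, "az": 0}, {"claw": 0, "dx": -0.7, "dy": 0, "dz": 0, "ax": 0, "ay": 0, "az": 0}, {"claw": 0, "dx": -0.5, "dy": 0, "dz": -0.6, "ax": 0, "ay": 0, "az": 0}, {"claw": 0, "dx": -0.4, "dy": 0, "dz": -1, "ax": 0, "ay": 0, "az": 0}, {"claw": 0, "dx": -0.4, "dy": 0, "dz": -1, "ax": 0, "ay": 0, "az": 0}, {"claw": 0, "dx": -0.4, "dy": 0, "dz": -1, "ax": 0, "ay": 0, "az": 0}]}}

```text
clock: 22.3
ee_pos: [0.5275, -0.1679, 0.1466]
ee_rot: [2.244, 2.18, -0.04]
ft_force: [1.6, 0.6, 0.3]
finger_gap: 0.0
```

>>> {"op": "move_arm", "data": {"motion": [{"claw": 0, "dx": -1, "dy": 0, "dz": -0.8, "ax": 0, "ay": 0, "az": 0}, {"claw": 0, "dx": -1, "dy": 0, "dz": -0.8, "ax": 0, "ay": 0, "az": 0}, {"claw": 0, "dx": -1, "dy": 0, "dz": -0.8, "ax": 0, "ay": 0, "az": 0}, {"claw": 0, "dx": -1, "dy": 0, "dz": 0, "ax": 0, "ay": 0, "az": 0}, {"claw": 0, "dx": -1, "dy": 0, "dz": 0, "ax": 0, "ay": 0, "az": 0}, {"claw": 0, "dx": -1, "dy": 0, "dz": 0, "ax": 0, "ay": 0, "az": 0}, {"claw": 0, "dx": -0.5, "dy": 0, "dz": 0, "ax": 0, "ay": 0, "az": 0}, {"claw": 0, "dx": 0, "dy": 0, "dz": 0, "ax": 0, "ay": 0, "az": 0}, {"claw": 0, "dx": 0, "dy": 0, "dz": 0, "ax": 0, "ay": 0, "az": 0}, {"claw": 0, "dx": 0, "dy": 0, "dz": 0, "ax": 0, "ay": 0, "az": 0}]}}

```text
clock: 23.55
ee_pos: [0.5191, -0.3396, 0.2152]
ee_rot: [2.249, 2.175, -0.036]
ft_force: [0.6, -0.5, 0.9]
finger_gap: 0.0001
```

```bash
python3 st.py; python3 - <<'E'
from bench import viewer
from h import *
s=viewer.snapshot("side");t=viewer.snapshot("top")
crop(s,170,145,320,257,5,"pics/cs13.png"); crop(t,162,125,322,235,5,"pics/ct13.png")
pv=np.array([.602,-.052])
for a in (0,.1):
    d=np.array([-np.cos(a),-np.sin(a)])
    print(a,((proj(t,[*(pv+.082*d),.0375])-[162,125])*5).round(),((proj(s,[*(pv+.082*d),.0375])-[170,145])*5).round())
E
```

```text
23.55 [ 0.5191 -0.3396  0.2152] F [ 0.6 -0.5  0.9] [ 0.73  0.62 -0.34  1.56  0.26  1.    0.28] 0.00011446287040778509
[[ 0.034  0.999 -0.008]
 [ 0.999 -0.034 -0.025]
 [-0.025 -0.007 -1.   ]]
0 [[505. 348.]] [[484. 240.]]
0.1 [[517. 347.]] [[491. 233.]]
```

View pics/cs13.png

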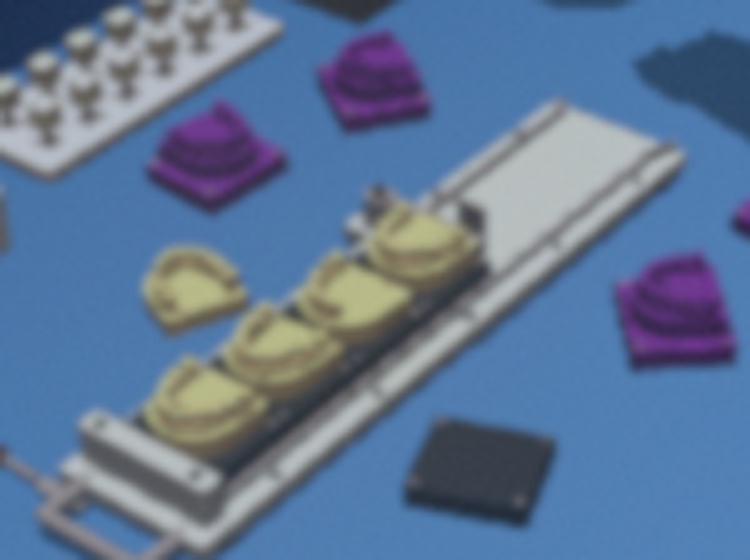

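View pics/ct13.png

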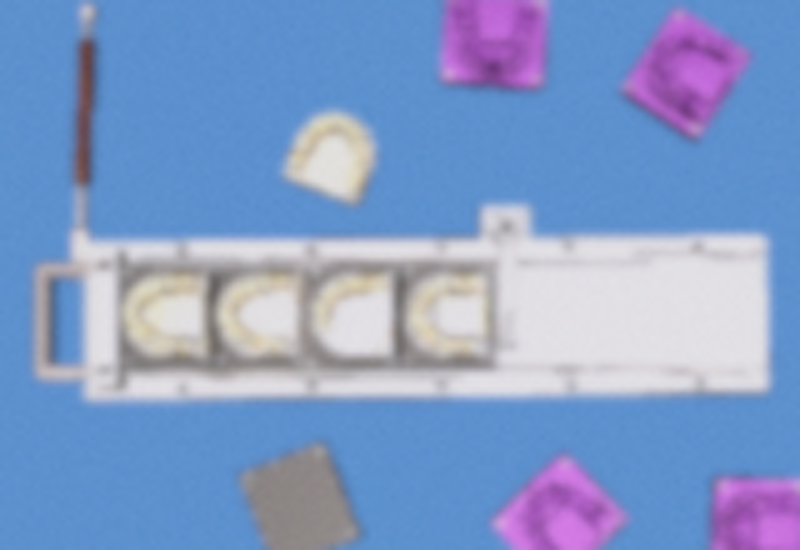

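The final views show the row tight from the stop at crop (122,310) to the rear edge at (495,310). The bar lies straight across the lane with its tip at about (507,348), where (505,348) is predicted for 0 rad. The bystanders in view (knife, loose cast, spare plate) and the purple look-alikes are where they were.

```bash
python3 -c "
from bench import bot
print(bot.sign_off())"
```

```text
the job is handed in; nothing more can be done
None
```

The row of four carriers is home against the end stop and the keeper bar is shut behind it. I handed the job in at about 23.6 s; no verdict is reported.

- **Pushing the row:** I pushed only on carrier4's rear edge with closed fingertips, along about 110 mm of lane. The force readings were 6–7 N on the way and 12 N at the stop. A further press moved the row only 0.3 mm.
- **Shutting the keeper:** I pushed the tab's rear face round from about 2.0 rad to the hard stop. The arm stalled there at 9.4 N, within 1 mm of the predicted position.
- **Last checks:** The final pictures show the row tight against the stop, and the bar tip within about 2 crop pixels of where 0 rad should put it. The arm is well clear, and the bystanders in the crop (knife, loose cast, spare plate) and the purple look-alikes had not visibly moved. I did not re-check the brush, jar, bowl or articulator in that last crop.
- **Disagreements:** The two cameras differed by about 5 mm on the tray's position, which I settled from the contact at the stop. The tool also tilted by up to 0.04 rad while pushing, which I corrected as I went.

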